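# Load the kiln shelf with the test pots in reverse order

## Task

Load the four test pots from the wooden drying rack onto the pale kiln shelf in reverse order: the pot that stands nearest the robot on the rack goes to the farthest disc of the kiln shelf, the next one to the next disc, and so on until the farthest pot stands on the nearest disc. Stand each pot upright in the middle of its disc and let go of it; the bisque is brittle, so set the pots down gently and do not drop them or knock them over.

Things in the scene. Friction and masses are not known exactly. Their poses are not given: they have to be found in the camera images.
- beaker: Plain open round beaker, 66 mm high, 42 mm across at the foot and 44 mm at the rim, wall 4 mm. Grip it across the outside. Unglazed fired clay (bisque), loose, about 110 g. Origin: centre of its underside, z up.
- planter: Small open square planter, 46 x 46 mm outside, 50 mm high, wall 5 mm, sides along its x and y axes. Its sides are within about 0.1 rad of the rack's sides at the start. Grip it across two facing sides. Unglazed fired clay (bisque), loose, about 130 g. Origin: centre of its underside, z up.
- vase: Bud vase, 70 mm high: round belly 48 mm across (straight from 14 to 44 mm above the foot), narrowing to a neck 18 mm across and a lip 26 mm across with a small dark mouth; foot 40 mm across. Grip it across the belly. Unglazed fired clay (bisque), loose, about 140 g. Origin: centre of its underside, z up.
- jar: Squat round jar with fixed domed lid, 58 mm high: body straight and 52 mm across from 4 to 40 mm above the foot, then the dome and a small knob 20 mm across from 53 to 58 mm. Grip it across the body (the knob is too low to grip). Unglazed fired clay (bisque), loose, about 160 g. Origin: centre of its underside, z up.
- pad_round: Plywood drying pad, round, 64 mm across, 6 mm thick, fixed on the drying rack and staying there; the beaker stands on its middle at the start, so the pad keeps record of that pot's place in the row. Origin: centre of its underside, z up.
- pad_square: Plywood drying pad, square, 60 x 60 mm, 6 mm thick, fixed on the drying rack and staying there; the planter stands on its middle at the start, so the pad keeps record of that pot's place in the row. Origin: centre of its underside, z up.
- pad_oblong: Plywood drying pad, oblong, 54 mm along the row and 88 mm across it, 6 mm thick, fixed on the drying rack and staying there; the vase stands on its middle at the start, so the pad keeps record of that pot's place in the row. Origin: centre of its underside, z up.
- pad_hex: Plywood drying pad, six-sided, 58 mm across flats, 6 mm thick, fixed on the drying rack and staying there; the jar stands on its middle at the start, so the pad keeps record of that pot's place in the row. Origin: centre of its underside, z up.
- drying_rack: Low drying rack, fixed: a brown wooden board 330 x 100 mm on two feet, top 50 mm above the table. It carries the four pads in a row along its x axis, centres at x = -105, -35, 35 and 105 mm, y = 0, pad tops 56 mm above the table. Origin: on the table under its middle; +x runs along the row away from the robot (to within 0.25 rad).
- kiln_shelf: Kiln shelf, fixed: a pale ceramic slab 330 x 100 mm on three stub posts, top 50 mm above the table. It carries four empty setter discs, part of it, 64 mm across and 6 mm thick, in a row along its x axis, centres at x = -105, -35, 35 and 105 mm, y = 0, disc tops 56 mm above the table. Origin: on the table under its middle; +x runs along the row away from the robot (to within 0.25 rad).

How it is judged (in metres and radians):
At the end, for the whole second after the job is handed in: Every pot stands upright (within 0.1 rad), released and at rest on the kiln shelf's disc that mirrors its starting place (nearest to farthest and so on), its centre within 12 mm of the disc's centre along and across the shelf, its foot on the disc (height within 4 mm) (((x of pad_round in the frame of drying_rack between -0.125 and -0.085 m and x of beaker in the frame of kiln_shelf between 0.093 and 0.117 m) or (x of pad_round in the frame of drying_rack between -0.055 and -0.015 m and x of beaker in the frame of kiln_shelf between 0.023 and 0.047 m) or (x of pad_round in the frame of drying_rack between 0.015 and 0.055 m and x of beaker in the frame of kiln_shelf between -0.047 and -0.023 m) or (x of pad_round in the frame of drying_rack between 0.085 and 0.125 m and x of beaker in the frame of kiln_shelf between -0.117 and -0.093 m)) and y of beaker in the frame of kiln_shelf between -0.012 and 0.012 m and z of beaker in the frame of kiln_shelf between 0.052 and 0.06 m and angle between each of beaker, planter, vase, jar's own z axis and vertical below 0.1 rad and linear speed of each of beaker, planter, vase, jar below 0.02 m/s and ((x of pad_square in the frame of drying_rack between -0.125 and -0.085 m and x of planter in the frame of kiln_shelf between 0.093 and 0.117 m) or (x of pad_square in the frame of drying_rack between -0.055 and -0.015 m and x of planter in the frame of kiln_shelf between 0.023 and 0.047 m) or (x of pad_square in the frame of drying_rack between 0.015 and 0.055 m and x of planter in the frame of kiln_shelf between -0.047 and -0.023 m) or (x of pad_square in the frame of drying_rack between 0.085 and 0.125 m and x of planter in the frame of kiln_shelf between -0.117 and -0.093 m)) and y of planter in the frame of kiln_shelf between -0.012 and 0.012 m and z of planter in the frame of kiln_shelf between 0.052 and 0.06 m and ((x of pad_oblong in the frame of drying_rack between -0.125 and -0.085 m and x of vase in the frame of kiln_shelf between 0.093 and 0.117 m) or (x of pad_oblong in the frame of drying_rack between -0.055 and -0.015 m and x of vase in the frame of kiln_shelf between 0.023 and 0.047 m) or (x of pad_oblong in the frame of drying_rack between 0.015 and 0.055 m and x of vase in the frame of kiln_shelf between -0.047 and -0.023 m) or (x of pad_oblong in the frame of drying_rack between 0.085 and 0.125 m and x of vase in the frame of kiln_shelf between -0.117 and -0.093 m)) and y of vase in the frame of kiln_shelf between -0.012 and 0.012 m and z of vase in the frame of kiln_shelf between 0.052 and 0.06 m and ((x of pad_hex in the frame of drying_rack between -0.125 and -0.085 m and x of jar in the frame of kiln_shelf between 0.093 and 0.117 m) or (x of pad_hex in the frame of drying_rack between -0.055 and -0.015 m and x of jar in the frame of kiln_shelf between 0.023 and 0.047 m) or (x of pad_hex in the frame of drying_rack between 0.015 and 0.055 m and x of jar in the frame of kiln_shelf between -0.047 and -0.023 m) or (x of pad_hex in the frame of drying_rack between 0.085 and 0.125 m and x of jar in the frame of kiln_shelf between -0.117 and -0.093 m)) and y of jar in the frame of kiln_shelf between -0.012 and 0.012 m and z of jar in the frame of kiln_shelf between 0.052 and 0.06 m); the robot touches nothing.
It fails at once if a pot is tipped over (angle between any of beaker, planter, vase, jar's own z axis and vertical above 0.7 rad).
It fails at once if a pot is dropped from more than about a centimetre (falls or skids freely faster than 0.5 m/s) ((contact force between beaker and the arm below 0.05 N and contact force between beaker and the fingers below 0.05 N and linear speed of beaker above 0.5 m/s) or (contact force between planter and the arm below 0.05 N and contact force between planter and the fingers below 0.05 N and linear speed of planter above 0.5 m/s) or (contact force between vase and the arm below 0.05 N and contact force between vase and the fingers below 0.05 N and linear speed of vase above 0.5 m/s) or (contact force between jar and the arm below 0.05 N and contact force between jar and the fingers below 0.05 N and linear speed of jar above 0.5 m/s)).
It also fails if it takes over 106 s, if anything falls off the work surface, if the arm or the gripper's body presses on something with over 40 N, if the wrist force passes 120 N, or if a joint passes its speed limit or range.

## Robot

A 6-joint arm with a two-finger parallel gripper is mounted at the origin on the work surface. World frame = base frame: x ahead of the robot, y to its left, z up, the work surface at z = 0. Lengths are in m, angles in degrees, forces in N, time in s.
With the tool pointing down it reaches from about 0.3 to 0.875 m from the base axis. Payload 4.2 kg.
Tool frame: the origin (TCP) lies midway between the tips of the shut fingers; the grasp point (between the pads) lies 19 mm behind it; z points along the fingers, y is the line along which they close (so a half turn about z gives the same grasp; the last joint's range is limited). The gripper opens to 85 mm and grips with 20 to 120 N. Pads are 22 mm wide; open, the fingers measure 114 mm over their backs; the gripper's body (76 mm by 85 mm) begins 54 mm behind the grasp point. The pads swing forward as they close: fully open they stand 13 mm farther back than shut.
Start: joints at [-74.313, 18.312, 89.639, -0, 72.044, -1.146], TCP at [0.167, -0.55, 0.231] pointing down, gripper open.
Joint ranges: [-177.97, 177.97], [-48.28, 115.42], [12.27, 149.76], [-77.06, 257.06], [2.81, 150.46], [-146.56, 146.56]. Speed limits (degrees/s): [147.25, 147.25, 180, 180, 180, 180].

## Interface

Orientations are given as [roll, pitch, yaw] about the fixed x, y, z axes, in that order (R = Rz(yaw) Ry(pitch) Rx(roll)).
In Python, from workcell import read_state, camera, get_calibration, robot, models gives the robot as it stands.
- The arm moves only by the shell command python3 -m inch 'ROWS' [OPENING]. ROWS is JSON, a list of rows, each a list of 6 numbers: the shift along the tool's x, y, z as a fraction of full scale, then the turn, a rotation vector about the tool's x, y, z as a fraction of full scale. In form: [[tx, ty, tz, ax, ay, az], ...]. A call has 1 to 8 rows; each row shifts and turns the commanded pose from where the row before left it, along the tool's axes as they then stand; what a row does not reach is not made up. Full scale, the value 1, is 10 cm for a shift and 4 degrees for a turn. A row lasts 1/8 s, in which the tool goes at most 62.5 mm and 10.7 degrees, less where a joint would pass 70% of its speed; a pose out of reach is approached as far as the arm can. A call with a number of a shift or a turn outside -1 to 1 is refused whole. A call with a gripper value outside its range is refused whole. OPENING is the opening, from -1 (shut) to 1 (fully open), set as the call begins (- or left out, the last holds). The fingers move at their own pace and stop on an object; the grip force is fixed at half the most. Time passes only in rows, so rows that do not move let the fingers close. It gives the time, the measured TCP pose, the force, the opening and the grip force at its end, in the units of the state.
- read_state(): the state, without advancing time (a new reading comes with each control period).
- camera(name): name is "side" or "top" or "wrist"; returns the picture (480x640x3 uint8, red, green, blue); there is no depth.
- get_calibration(name): a dict with "vertical_fov" (degrees; the focal length in pixels is half the picture's height over the tangent of half this angle, whatever the lens; pixels are square), "cx", "cy" (the principal point, pixels), "D" ([k1, k2, p1, p2, k3] as OpenCV has them; the pictures are not rectified), "R" (3x3) and "t" (3): a world point X has camera coordinates R X + t. Camera axes: x right, y down, z forward; pixel columns grow to the right and rows downward; lengths in m; the calibration is good to about 2 mm. A picture is of the moment at which its call begins: read the wrist's pose just before it. get_calibration takes no time and is no camera call; for the wrist camera it gives the pose at the moment of the call.
- robot.sign_off(): hands the job in; it is judged then, once.
Trained networks look in the newest picture that a camera, given by its name, has taken for a name from the list of things; names that differ only in an ending like _2 or _b are one class to them, and where a whole thing is asked for, a point or a joint stands for the part that bears it (a point fixed in the world has none). Each returns a list of dicts, best first, with "confidence" (0 to 1); they miss things now and then, are a little off and sometimes report something else, mostly with a low value. They report only what shows in the picture. A call takes as long as a camera call.
- models.silhouettes(camera, thing): "region" (480x640 bool, what is visible of it).
- models.mark_of(camera, thing): "point" ([x, y, z] in m, in the coordinates of the camera as it stood for that picture, good to about 4 mm: a listed point, or the origin of a listed thing).
The state is a dict: "time_s": time; "qpos": joint angles; "qvel": joint speeds; "joint_torque": joint torques, N m; "position": TCP position; "orientation": TCP orientation; "ft_force": force on the tool from outside, world axes, zero at the start; "wrist_torque": the same for the moment, N m; "grip_width": opening from 0.0 (shut) to 1.0 (fully open); "grasp_force": force on a finger pad.
Only numpy, scipy, OpenCV 4.12 (cv2) and the standard library are available. Lean on these libraries where they do the work, as an engineer would, in place of code of your own. Each camera call takes 0.05 s, during which the arm holds its last target. There are 200 camera calls.

## Working session

There is one attempt and no reset: what is moved stays moved. The work goes in short steps, Python scripts to look and compute and a shell command to move; the robot and the scene stay as the last step left them, time stands still between calls to the robot, and variables do not carry over. Pictures are saved under pics/ and viewed, at most 14 in all, crops included, and the job is handed in when it is done.

```bash
ls; mkdir -p pics; cat > h.py <<'E'
import numpy as np, cv2
from workcell import read_state, camera, get_calibration, robot, models
def cal(n):
    c=get_calibration(n); f=240/np.tan(np.radians(c["vertical_fov"])/2)
    return np.array([[f,0,c["cx"]],[0,f,c["cy"]],[0,0,1]]),np.array(c["D"],float),np.array(c["R"]),np.array(c["t"])
def snap(n,fn=None):
    k=cal(n); im=camera(n)
    if fn: cv2.imwrite("pics/"+fn,im[:,:,::-1])
    return k,im
def mark(n,k,th):
    r=models.mark_of(n,th)
    return [(round(d["confidence"],2),np.round(k[2].T@(np.array(d["point"])-k[3]),4)) for d in r[:2]]
def proj(k,P): return cv2.projectPoints(np.array(P,float).reshape(-1,1,3),cv2.Rodrigues(k[2])[0],k[3],k[0],k[1])[0][:,0]
def ray(k,uv):
    p=cv2.undistortPoints(np.array(uv,float).reshape(-1,1,2),k[0],k[1])[:,0]
    d=np.c_[p,np.ones(len(p))]@k[2]; return -k[2].T@k[3],d
def onplane(k,uv,z):
    c,d=ray(k,uv); return c+d*((z-c[2])/d[:,2])[:,None]
E
python3 - <<'E'
from h import *
s=read_state(); print(s["time_s"],s["position"],s["orientation"],s["grip_width"])
T="beaker planter vase jar pad_round pad_square pad_oblong pad_hex drying_rack kiln_shelf".split()
for n in ["top","side"]:
    k,im=snap(n,n+"0.png"); print(n,"cam at",-k[2].T@k[3])
    for t in T: print(t,*mark(n,k,t))
E
```

```text
pics
0.0 [ 0.16638931 -0.54988483  0.23046715] [-1.79895984e+02 -1.20336280e-03  1.68361214e+01] 1.0039186061506753
top cam at [4.71182755e-01 4.64848654e-04 1.04725708e+00]
beaker (0.76, array([0.6651, 0.1317, 0.0574]))
planter (0.72, array([0.5196, 0.1583, 0.0627]))
vase (0.58, array([0.598 , 0.1492, 0.0575]))
jar (0.87, array([0.4592, 0.1772, 0.0576])) (0.51, array([0.4596, 0.178 , 0.0499]))
pad_round (0.69, array([0.6629, 0.1311, 0.0484]))
pad_square (0.51, array([0.5252, 0.1596, 0.0503]))
pad_oblong (0.9, array([0.5967, 0.1435, 0.0504])) (0.25, array([ 0.5638,  0.1507, -0.0024]))
pad_hex (0.76, array([0.4623, 0.1764, 0.0511])) (0.57, array([ 0.564 ,  0.1533, -0.0033]))
drying_rack (0.56, array([ 0.5657,  0.1507, -0.0032])) (0.43, array([0.4607, 0.1766, 0.0515]))
kiln_shelf (0.63, array([ 0.5561, -0.1438,  0.002 ]))
side cam at [0.46993237 0.59134881 0.67534253]
beaker (0.62, array([0.6696, 0.1296, 0.0583]))
planter (0.81, array([0.528 , 0.16  , 0.0593]))
vase (0.7, array([0.6004, 0.1456, 0.0561])) (0.65, array([0.4619, 0.1727, 0.0563]))
jar (0.92, array([0.4633, 0.1694, 0.0576]))
pad_round (0.59, array([0.6687, 0.1298, 0.0505]))
pad_square (0.73, array([0.5282, 0.1584, 0.0463]))
pad_oblong (0.76, array([0.6004, 0.1491, 0.0473])) (0.55, array([ 0.552 , -0.1448,  0.0045]))
pad_hex (0.76, array([0.4603, 0.1711, 0.0521]))
drying_rack (0.82, array([ 0.555 ,  0.1546, -0.0029]))
kiln_shelf (0.87, array([ 0.5515, -0.1441,  0.0011])) (0.2, array([0.599 , 0.1448, 0.056 ]))
```

View pics/top0.png

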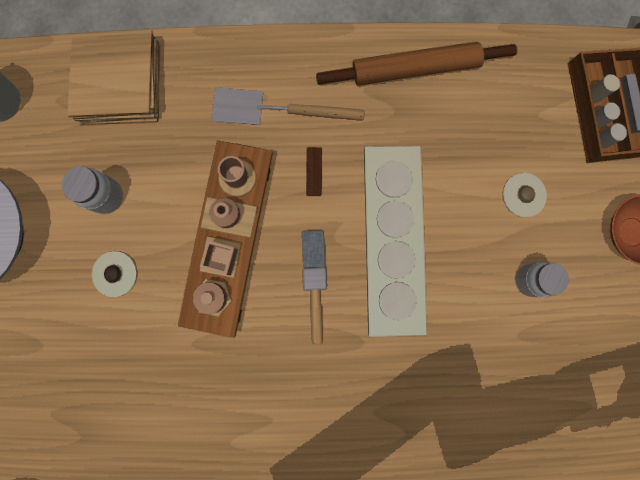

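View pics/side0.png

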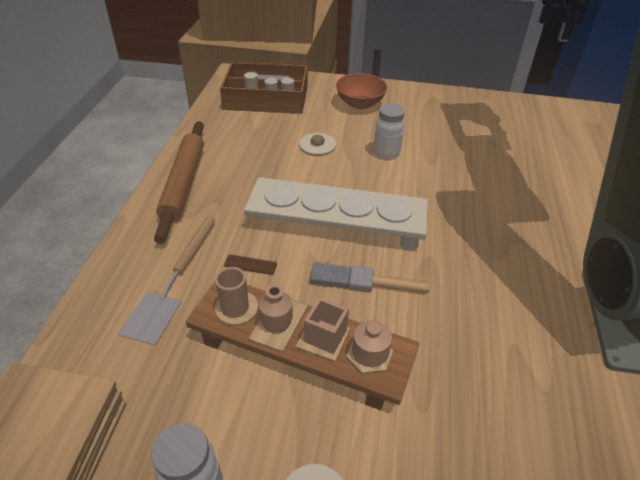

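Top view: from the robot outwards the rack holds the jar (208,298), planter (219,257), vase (224,212) and beaker (235,172). The empty discs are at (398,300), (396,260), (395,218) and (394,179). The side view shows the same order. Next I measure both frames precisely.

```bash
python3 - <<'E'
from h import *
from scipy.optimize import least_squares
K={};S={}
guess=np.array([[0.5537+x,-0.1441,0.056] for x in(-.105,-.035,.035,.105)])
cs={}
for n in ["top","side"]:
    k,im=snap(n); K[n]=k
    for t in "beaker planter vase jar".split():
        r=models.silhouettes(n,t); m=r[0]["region"]; S[n,t]=m
        ys,xs=np.nonzero(m); print(n,t,round(r[0]["confidence"],2),xs.min(),xs.max(),ys.min(),ys.max(),m.sum())
    r=models.silhouettes(n,"kiln_shelf")[0]; m=cv2.erode(r["region"].astype(np.uint8),np.ones((3,3)))
    lab=cv2.cvtColor(im,cv2.COLOR_RGB2LAB).astype(int)[:,:,1]
    th,b=cv2.threshold(lab[m>0].astype(np.uint8),0,255,cv2.THRESH_OTSU)
    b=((lab>th)&(m>0)).astype(np.uint8); b=cv2.morphologyEx(b,cv2.MORPH_OPEN,np.ones((5,5)))
    cn,_=cv2.findContours(b,cv2.RETR_EXTERNAL,cv2.CHAIN_APPROX_NONE)
    e=[cv2.fitEllipse(cv2.convexHull(c)) for c in cn if cv2.contourArea(c)>150]
    for q in e: print(n,np.round(q[0],1),np.round(q[1],1),q[2].__round__())
    cs[n]=np.array([q[0] for q in e])
# match & triangulate
for g in guess:
    A=[]
    for n in K:
        p=proj(K[n],g)[0]; d=np.linalg.norm(cs[n]-p,axis=1); A.append((n,cs[n][d.argmin()],d.min()))
    M=[];v=[]
    for n,uv,_ in A:
        c,d=ray(K[n],uv); d=d[0]/np.linalg.norm(d[0]); P=np.eye(3)-np.outer(d,d); M.append(P); v.append(P@c)
    X=np.linalg.solve(sum(M),sum(v)); print("disc",np.round(X,4),[round(a[2],1) for a in A], [np.round(onplane(K[n],uv,.056)[0,:2],4) for n,uv,_ in A])
# rack line from marks
from collections import defaultdict
pts=[];xl=[];zz=defaultdict(list)
for rep in range(1):
  for n in K:
    for i,(a,b) in enumerate([("jar","pad_hex"),("planter","pad_square"),("vase","pad_oblong"),("beaker","pad_round")]):
      for t in(a,b):
        r=[p for c,p in mark(n,K[n],t) if c>.4 and abs(p[1]-.15)<.06][:1]
        for p in r: pts.append(p);xl.append(-.105+.07*i);zz[t].append(p[2])
pts=np.array(pts);xl=np.array(xl)
f=lambda q:np.r_[pts[:,0]-q[0]-xl*np.cos(q[2]),pts[:,1]-q[1]-xl*np.sin(q[2])]
q=least_squares(f,[.56,.15,-.2],loss="soft_l1",f_scale=.003).x; print("rack",q[:2],np.degrees(q[2]),dict(zz))
for x in(-.105,-.035,.035,.105): print(np.round(q[:2]+x*np.array([np.cos(q[2]),np.sin(q[2])]),4))
np.savez("s.npz",**{a+"_"+b:v for (a,b),v in S.items()})
E
```

```text
top beaker 0.83 218 247 156 187 725
top planter 0.56 200 237 241 274 952
top vase 0.64 209 238 198 227 671
top jar 0.97 193 227 282 314 903
top [397.1 300.3] [37.7 38. ] 110
top [396.3 259.2] [37.4 37.7] 43
top [395.  218.5] [37.  37.3] 143
top [393.7 178.5] [36.7 37.2] 112
side beaker 0.97 215 248 267 317 1385
side planter 0.71 304 348 297 352 1803
side vase 0.55 257 292 283 333 1387
side jar 0.68 352 391 319 366 1534Traceback (most recent call last):
  File "<stdin>", line 23, in <module>
ValueError: operands could not be broadcast together with shapes (0,) (2,)
```

```bash
python3 - <<'E'
from h import *
from scipy.optimize import least_squares
K={};ims={}
tc=np.array([[397.1,300.3],[396.3,259.2],[395,218.5],[393.7,178.5]])
for n in ["top","side"]: K[n],ims[n]=snap(n)
X=onplane(K["top"],tc,.056); print("top@.056",np.round(X,4).tolist())
lab=cv2.cvtColor(ims["side"],cv2.COLOR_RGB2LAB)[:,:,1]
out=[]
for x in X:
    w=np.linspace(0,2*np.pi,60); R=proj(K["side"],x+.04*np.c_[np.cos(w),np.sin(w),0*w])
    msk=np.zeros((480,640),np.uint8); cv2.fillPoly(msk,[R.astype(np.int32)],1)
    th,_=cv2.threshold(lab[msk>0],0,255,cv2.THRESH_OTSU); b=((lab>th)&(msk>0)).astype(np.uint8)
    b=cv2.morphologyEx(b,cv2.MORPH_OPEN,np.ones((3,3)))
    c=max(cv2.findContours(b,cv2.RETR_EXTERNAL,cv2.CHAIN_APPROX_NONE)[0],key=cv2.contourArea)
    e=cv2.fitEllipse(cv2.convexHull(c)); out.append(e[0]); print("side",np.round(e[0],1),np.round(e[1],1),"pred",np.round(proj(K["side"],x)[0],1),np.round(onplane(K["side"],e[0],.056)[0],4))
for a,b,x in zip(tc,out,X):
    M=[];v=[]
    for n,uv in(("top",a),("side",b)):
        c,d=ray(K[n],uv); d=d[0]/np.linalg.norm(d[0]); P=np.eye(3)-np.outer(d,d); M.append(P); v.append(P@c)
    print("tri",np.round(np.linalg.solve(sum(M),sum(v)),4))
pts=[];xl=[];zz={}
for n in K:
    for i,(a,b) in enumerate([("jar","pad_hex"),("planter","pad_square"),("vase","pad_oblong"),("beaker","pad_round")]):
      for t in(a,b):
        r=[p for c,p in mark(n,K[n],t) if c>.4 and abs(p[1]-.15)<.06][:1]
        for p in r: pts.append(p);xl.append(-.105+.07*i);zz.setdefault(t,[]).append(p[2])
pts=np.array(pts);xl=np.array(xl)
f=lambda q:np.r_[pts[:,0]-q[0]-xl*np.cos(q[2]),pts[:,1]-q[1]-xl*np.sin(q[2])]
s=least_squares(f,[.56,.15,-.2],loss="soft_l1",f_scale=.003);q=s.x; print("rack",q[:2],np.degrees(q[2]),zz,"rms",np.sqrt(np.mean(s.fun**2)))
for x in(-.105,-.035,.035,.105): print(np.round(q[:2]+x*np.array([np.cos(q[2]),np.sin(q[2])]),4))
# pot heights: triangulated silhouette centroids as an independent check
z=np.load("s.npz")
for t in "jar planter vase beaker".split():
    M=[];v=[]
    for n in K:
        uv=np.argwhere(z[n+"_"+t]).mean(0)[::-1]; c,d=ray(K[n],uv); d=d[0]/np.linalg.norm(d[0]); P=np.eye(3)-np.outer(d,d); M.append(P); v.append(P@c)
    print(t,"mid",np.round(np.linalg.solve(sum(M),sum(v)),4))
m=z["top_planter"].astype(np.uint8); print(cv2.minAreaRect(np.argwhere(m)[:,::-1].astype(np.float32)))
E
```

```text
top@.056 [[0.4478, -0.14, 0.056], [0.5176, -0.1409, 0.056], [0.5875, -0.1411, 0.056], [0.6572, -0.1414, 0.056]]
side [398.6 195.7] [3.5 6. ] pred [393.9 208.2] [ 0.4416 -0.1774  0.056 ]Traceback (most recent call last):
  File "<stdin>", line 15, in <module>
cv2.error: OpenCV(4.12.0) /io/opencv/modules/imgproc/src/shapedescr.cpp:361: error: (-201:Incorrect size of input array) There should be at least 5 points to fit the ellipse in function 'fitEllipseNoDirect'
```

```bash
cat > m.py <<'E'
from h import *
from scipy.optimize import least_squares
K={};ims={}
for n in ["top","side"]: K[n],ims[n]=snap(n)
tc=np.array([[397.1,300.3],[396.3,259.2],[395,218.5],[393.7,178.5]]); X=onplane(K["top"],tc,.056)
pts=[];xl=[];zz={}
for n in K:
    for i,(a,b) in enumerate([("jar","pad_hex"),("planter","pad_square"),("vase","pad_oblong"),("beaker","pad_round")]):
      for t in(a,b):
        r=[p for c,p in mark(n,K[n],t) if c>.4 and abs(p[1]-.15)<.06][:1]
        for p in r: pts.append(p);xl.append(-.105+.07*i);zz.setdefault(t,[]).append(p[2].item())
pts=np.array(pts);xl=np.array(xl)
f=lambda q:np.r_[pts[:,0]-q[0]-xl*np.cos(q[2]),pts[:,1]-q[1]-xl*np.sin(q[2])]
s=least_squares(f,[.56,.15,-.2],loss="soft_l1",f_scale=.003);q=s.x; print("rack",q[:2],np.degrees(q[2]),zz,"rms",np.sqrt(np.mean(s.fun**2)))
R=np.array([np.r_[q[:2]+x*np.array([np.cos(q[2]),np.sin(q[2])]),.056] for x in(-.105,-.035,.035,.105)]); print(np.round(R,4))
z=np.load("s.npz")
for t in "jar planter vase beaker".split():
    M=[];v=[]
    for n in K:
        uv=np.argwhere(z[n+"_"+t]).mean(0)[::-1]; c,d=ray(K[n],uv); d=d[0]/np.linalg.norm(d[0]); P=np.eye(3)-np.outer(d,d); M.append(P); v.append(P@c)
    print(t,"mid",np.round(np.linalg.solve(sum(M),sum(v)),4))
w=np.linspace(0,2*np.pi,60); o=[]
for n,(x0,y0) in (("top",(170,130)),("side",(180,160))):
    im=cv2.resize(ims[n][y0:y0+250,x0:x0+270][:,:,::-1],None,fx=1.5*1.48,fy=2.2,interpolation=cv2.INTER_CUBIC)
    for c in [*X,*R]:
        p=(proj(K[n],c+.032*np.c_[np.cos(w),np.sin(w),0*w])-[x0,y0]+.5)*[2.22,2.2]; cv2.polylines(im,[p.astype(np.int32)],True,(0,255,0),1)
    o.append(cv2.resize(im,(400,370)))
cv2.imwrite("pics/ov.png",np.hstack(o))
E
python3 m.py
```

```text
rack [0.56395026 0.15114998] -11.014975834296985 {'jar': [0.0509, 0.0568], 'pad_hex': [0.05, 0.0531], 'planter': [0.0595, 0.0563], 'pad_square': [0.0509, 0.0493], 'vase': [0.0555, 0.0583], 'pad_oblong': [0.0509, 0.0472], 'beaker': [0.0559, 0.0557], 'pad_round': [0.0499, 0.0505]} rms 0.01762921815350031
[[0.4609 0.1712 0.056 ]
 [0.5296 0.1578 0.056 ]
 [0.5983 0.1445 0.056 ]
 [0.667  0.1311 0.056 ]]Traceback (most recent call last):
  File "m.py", line 16, in <module>
    z=np.load("s.npz")
    fid = stack.enter_context(open(os.fspath(file), "rb"))
                              ~~~~^^^^^^^^^^^^^^^^^^^^^^^
FileNotFoundError: [Errno 2] No such file or directory: 's.npz'
```

```bash
sed -i 's/^z=np.load.*/z={n+"_"+t:models.silhouettes(n,t)[0]["region"] for n in K for t in "jar planter vase beaker".split()}/; s/loss="soft_l1",f_scale=.003/loss="cauchy",f_scale=.002/' m.py; python3 m.py
```

```text
rack [0.56378575 0.15235292] -12.126381908376732 {'jar': [0.0575, 0.0577], 'pad_hex': [0.0543, 0.0527], 'planter': [0.0619, 0.0576], 'pad_square': [0.0509, 0.0489], 'vase': [0.0527, 0.0552], 'pad_oblong': [0.0512, 0.0489], 'beaker': [0.0536, 0.0561], 'pad_round': [0.0523, 0.053]} rms 0.002625941262324251
[[0.4611 0.1744 0.056 ]
 [0.5296 0.1597 0.056 ]
 [0.598  0.145  0.056 ]
 [0.6664 0.1303 0.056 ]]
jar mid [0.459  0.174  0.0787]
planter mid [0.5253 0.1581 0.0827]
vase mid [0.6003 0.147  0.0868]
beaker mid [0.6675 0.132  0.0934]
```

View pics/ov.png

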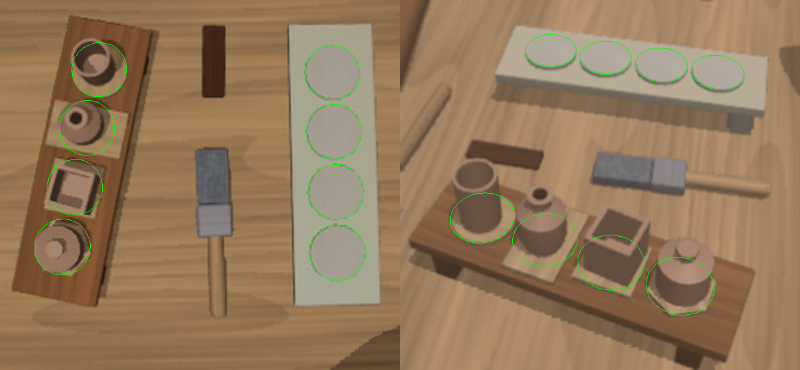

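The rings land on all four shelf discs in both views, and on the rack they agree to about 3 mm. The heights match too. I start the approach to the jar.

```bash
cat > go.py <<'E'
import sys,numpy as np
from workcell import read_state
x,y,z,yaw=map(float,sys.argv[1:5]); s=read_state(); p=np.array(s["position"]); o=s["orientation"]
a=np.radians(yaw); d=np.array([x,y,z])-p
print("t",round(s["time_s"],2),"p",np.round(p,4),"o",np.round(o,2),"grip",round(s["grip_width"],3),round(s["grasp_force"],1),"F",np.round(s["ft_force"],1))
print("az %.2f (turn first)  tx %.3f ty %.3f tz %.3f"%(-((yaw-o[2]+180)%360-180)/4,(d[0]*np.cos(a)+d[1]*np.sin(a))*10,(d[0]*np.sin(a)-d[1]*np.cos(a))*10,-d[2]*10))
E
python3 -m inch '[[0.3,0,0,0,0,1],[0.3,0,0,0,0,1],[0.3,0,0,0,0,1],[0.3,0,0,0,0,1],[0.3,0,0,0,0,1],[0.3,0,0,0,0,1],[0.3,0,0,0,0,1],[0,0,0,0,0,0.2]]' 1; python3 go.py 0.4605 0.174 0.2 -12.1
```

```text
time_s: 5.0
position: [0.3755, -0.5327, 0.2307]
orientation: [-180.0, -0.0, -11.9]
ft_force: [0.0, 0.2, -0.4]
grip_width: 0.996
grasp_force: 0.0
t 5.0 p [ 0.3755 -0.5327  0.2307] o [-1.7999e+02 -1.0000e-02 -1.1860e+01] grip 0.996 0.0 F [ 0.   0.2 -0.4]
az 0.06 (turn first)  tx -0.650 ty -7.088 tz 0.307
```

```bash
python3 -m inch '[[0,-0.6,0,0,0,0.06],[0,-0.6,0,0,0,0],[0,-0.6,0,0,0,0],[-0.1,-0.6,0,0,0,0],[-0.1,-0.6,0,0,0,0],[-0.1,-0.6,0,0,0,0],[-0.1,-0.6,0,0,0,0],[-0.1,-0.6,0,0,0,0]]'; python3 -m inch '[[-0.15,-0.6,0.1,0,0,0],[0,-0.6,0.1,0,0,0],[0,-0.6,0.1,0,0,0],[0,-0.4,0,0,0,0],[0,0,0,0,0,0]]';  python3 go.py 0.4605 0.174 0.062 -12.1
python3 - <<'E'
from h import *
k,im=snap("wrist","w1.png"); print(k[2],-k[2].T@k[3])
for t in "jar pad_hex planter pad_square vase".split(): print(t,*mark("wrist",k,t))
E
```

```text
time_s: 6.0
position: [0.4252, -0.0518, 0.2316]
orientation: [180.0, -0.0, -12.2]
ft_force: [0.5, -0.3, -0.6]
grip_width: 1.002
grasp_force: 0.0
time_s: 6.62
position: [0.458, 0.1664, 0.2011]
orientation: [180.0, -0.0, -12.0]
ft_force: [-0.9, -1.1, -0.7]
grip_width: 0.996
grasp_force: 0.0
t 6.62 p [0.458  0.1664 0.2011] o [179.99  -0.   -11.99] grip 0.996 0.0 F [-0.9 -1.1 -0.7]
az 0.03 (turn first)  tx 0.009 ty -0.079 tz 1.391
[[-0.2084399  -0.97803397  0.00153883]
 [-0.94399934  0.20159736  0.26119677]
 [-0.25576954  0.05299117 -0.96528435]] [0.52329445 0.15282403 0.34354685]
jar (0.97, array([0.4604, 0.1752, 0.0547]))
pad_hex
planter (0.81, array([0.5254, 0.1557, 0.0601]))
pad_square
vase (0.6, array([0.6028, 0.145 , 0.0539]))
```

View pics/w1.png

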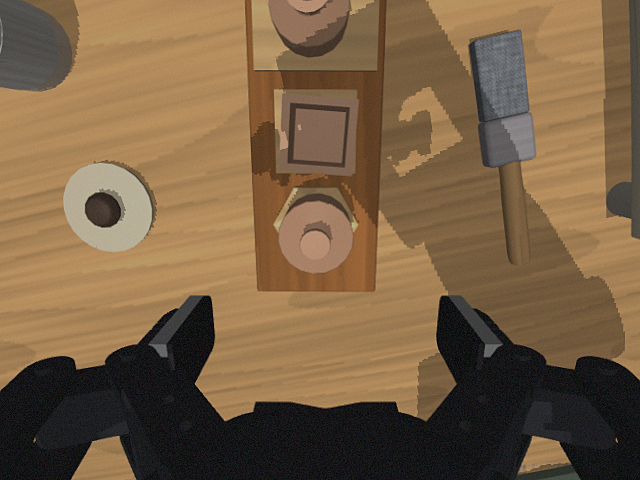

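Wrist view: the rack runs straight up the picture and the jar at (316,232) is centred between the fingers. Its mark agrees with the fixed cameras to within about 1 mm. Down to grip.

```bash
python3 -m inch '[[0.01,-0.08,0.3,0,0,0],[0,0,0.3,0,0,0],[0,0,0.3,0,0,0],[0,0,0.2,0,0,0],[0,0,0.2,0,0,0],[0,0,0.09,0,0,0],[0,0,0,0,0,0],[0,0,0,0,0,0]]' 1; python3 go.py 0.4605 0.174 0.062 -12.1
```

```text
time_s: 7.92
position: [0.4612, 0.1726, 0.0631]
orientation: [-180.0, -0.1, -12.2]
ft_force: [0.6, 0.4, -0.5]
grip_width: 0.998
grasp_force: 0.0
t 7.92 p [0.4612 0.1726 0.0631] o [-1.7996e+02 -8.0000e-02 -1.2230e+01] grip 0.998 0.0 F [ 0.6  0.4 -0.5]
az -0.03 (turn first)  tx -0.010 ty -0.013 tz 0.011
```

```bash
python3 -m inch '[[0,-0.01,0,0,0,0],[0,0,0,0,0,0],[0,0,0,0,0,0],[0,0,0,0,0,0],[0,0,0,0,0,0],[0,0,0,0,0,0],[0,0,0,0,0,0],[0,0,0,0,0,0]]' -1; python3 -m inch '[[0,0,0,0,0,0],[0,0,0,0,0,0],[0,0,-0.05,0,0,0],[0,0,-0.1,0,0,0],[0,0,-0.2,0,0,0],[0,0,-0.3,0,0,0],[0,0,-0.3,0,0,0],[0,0,0,0,0,0]]'; python3 go.py 0.6572 -0.1414 0.160 -0.4
```

```text
time_s: 8.93
position: [0.4613, 0.1738, 0.0632]
orientation: [-180.0, -0.1, -12.2]
ft_force: [-0.9, -1.4, 6.2]
grip_width: 0.593
grasp_force: 62.3
time_s: 9.93
position: [0.4623, 0.1741, 0.1597]
orientation: [-179.8, -0.3, -12.2]
ft_force: [-0.3, -0.1, -1.8]
grip_width: 0.591
grasp_force: 62.5
t 9.93 p [0.4623 0.1741 0.1597] o [-179.83   -0.29  -12.2 ] grip 0.591 62.5 F [-0.3 -0.1 -1.8]
az -2.95 (turn first)  tx 1.971 ty 3.141 tz -0.003
```

```bash
python3 -m inch '[[0,0,0,0,0,-0.75],[0,0,0,0,0,-0.75],[0,0,0,0,0,-0.75],[0,0,0,0,0,-0.7],[0.2,0.3,0,0,0,0],[0.3,0.5,0,0,0,0],[0.3,0.5,0,0,0,0],[0.3,0.5,0,0,0,0]]';python3 -m inch '[[0.3,0.5,0,0,0,0],[0.3,0.5,0,0,0,0],[0.2,0.25,0,0,0,0],[0,0,0,0,0,0],[0,0,0,0,0,0]]'; python3 go.py 0.6572 -0.1414 0.064 -0.4
```

```text
time_s: 10.92
position: [0.5695, -0.0088, 0.1559]
orientation: [-180.0, 0.1, -0.4]
ft_force: [1.0, 1.0, -1.6]
grip_width: 0.588
grasp_force: 62.6
time_s: 11.55
position: [0.6476, -0.1322, 0.1558]
orientation: [-179.9, 0.2, -0.4]
ft_force: [0.5, -0.1, -2.3]
grip_width: 0.589
grasp_force: 62.7
t 11.55 p [ 0.6476 -0.1322  0.1558] o [-179.94    0.18   -0.41] grip 0.589 62.7 F [ 0.5 -0.1 -2.3]
az -0.00 (turn first)  tx 0.097 ty 0.092 tz 0.918
```

```bash
python3 -m inch '[[0.09,0.09,0,0,0,0],[0,0,0.2,0,0,0],[0,0,0.25,0,0,0],[0,0,0.2,0,0,0],[0,0,0.1,0,0,0],[0,0,0.06,0,0,0],[0,0,0,0,0,0],[0,0,0,0,0,0]]'; python3 go.py 0.6572 -0.1414 0.063 -0.4
```

```text
time_s: 12.55
position: [0.6582, -0.142, 0.0772]
orientation: [180.0, -0.1, -0.4]
ft_force: [0.1, -0.1, -1.8]
grip_width: 0.589
grasp_force: 62.7
t 12.55 p [ 0.6582 -0.142   0.0772] o [ 1.7997e+02 -9.0000e-02 -4.0000e-01] grip 0.589 62.7 F [ 0.1 -0.1 -1.8]
az -0.00 (turn first)  tx -0.010 ty -0.006 tz 0.142
```

```bash
python3 -m inch '[[-0.01,0,0.05,0,0,0],[0,0,0.04,0,0,0],[0,0,0.02,0,0,0],[0,0,0.02,0,0,0],[0,0,0.005,0,0,0],[0,0,0,0,0,0],[0,0,0,0,0,0]]'; python3 go.py 0.6572 -0.1414 0.063 -0.4
```

```text
time_s: 13.42
position: [0.6566, -0.1419, 0.0633]
orientation: [180.0, -0.0, -0.4]
ft_force: [-2.6, 1.3, 2.8]
grip_width: 0.591
grasp_force: 63.0
t 13.43 p [ 0.6566 -0.1419  0.0633] o [ 1.7999e+02 -1.0000e-02 -4.1000e-01] grip 0.591 63.0 F [-2.6  1.3  2.8]
az -0.00 (turn first)  tx 0.006 ty -0.005 tz 0.003
```

```bash
python3 -m inch '[[0,0,0,0,0,0],[0,0,0,0,0,0],[0,0,0,0,0,0],[0,0,0,0,0,0],[0,0,0,0,0,0],[0,0,-0.1,0,0,0],[0,0,-0.3,0,0,0],[0,0,-0.5,0,0,0]]' 1; python3 -m inch '[[0,0,-0.4,0,0,0],[0,0,0,0,0,0]]'; python3 go.py 0.529 0.159 0.190 -12.1
```

```text
time_s: 14.42
position: [0.6556, -0.1416, 0.1526]
orientation: [-180.0, 0.2, -0.4]
ft_force: [0.9, -0.3, 0.2]
grip_width: 1.001
grasp_force: 0.0
time_s: 14.68
position: [0.6588, -0.1423, 0.1981]
orientation: [179.9, -0.5, -0.4]
ft_force: [-0.2, 0.2, 0.5]
grip_width: 0.999
grasp_force: 0.0
t 14.68 p [ 0.6588 -0.1423  0.1981] o [179.87  -0.54  -0.41] grip 0.999 0.0 F [-0.2  0.2  0.5]
az 2.92 (turn first)  tx -1.900 ty -2.675 tz 0.081
```

```bash
python3 -m inch '[[0,0,0,0,0,0.73],[0,0,0,0,0,0.73],[0,0,0,0,0,0.73],[0,0,0,0,0,0.73],[-0.3,-0.4,0,0,0,0],[-0.4,-0.55,0,0,0,0],[-0.4,-0.55,0,0,0,0],[-0.4,-0.55,0,0,0,0]]';python3 -m inch '[[-0.4,-0.55,0,0,0,0],[0,-0.08,0,0,0,0],[0,0,0,0,0,0],[0,0,0,0,0,0]]'; python3 - <<'E'
from h import *
k,im=snap("wrist","w2.png")
for t in "planter pad_square vase".split(): print(t,*mark("wrist",k,t))
for n in("top","side"):
  k,im=snap(n); print(n,"jar",*mark(n,k,"jar"))
E
python3 go.py 0.5275 0.159 0.064 -12.1
```

```text
time_s: 15.68
position: [0.558, 0.0764, 0.192]
orientation: [180.0, 0.1, -12.1]
ft_force: [0.7, 1.1, -1.0]
grip_width: 0.996
grasp_force: 0.0
time_s: 16.18
position: [0.5363, 0.1386, 0.1924]
orientation: [180.0, 0.0, -12.2]
ft_force: [0.3, -0.3, -0.3]
grip_width: 1.0
grasp_force: 0.0
planter (0.94, array([0.5251, 0.1564, 0.0569]))
pad_square (0.44, array([ 0.5516, -0.1394,  0.0007]))
vase (0.82, array([0.5978, 0.1456, 0.0556]))
top jar (0.69, array([ 0.6549, -0.1433,  0.0558]))
side jar (0.9, array([ 0.6538, -0.1432,  0.0573]))
t 16.57 p [0.536  0.1395 0.1928] o [179.99  -0.   -12.13] grip 0.995 0.0 F [-1.2  0.1 -0.6]
az -0.01 (turn first)  tx -0.124 ty -0.173 tz 1.288
```

View pics/w2.png

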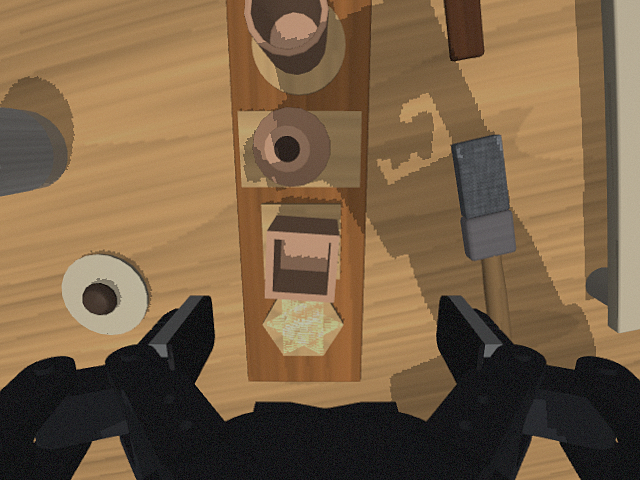

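The planter (300,260) stands square to the gripper. The jar is on the far disc, with its marks about 3 mm from the disc centre.

```bash
python3 -m inch '[[-0.13,-0.165,0.1,0,0,0],[0,0,0.3,0,0,0],[0,0,0.3,0,0,0],[0,0,0.25,0,0,0],[0,0,0.2,0,0,0],[0,0,0.14,0,0,0],[0,0,0,0,0,0],[0,0,0,0,0,0]]' 1; python3 go.py 0.5265 0.158 0.064 -12.1
```

```text
time_s: 17.58
position: [0.5271, 0.1591, 0.0644]
orientation: [-180.0, -0.1, -12.1]
ft_force: [0.5, -0.8, -0.4]
grip_width: 1.001
grasp_force: 0.0
t 17.57 p [0.5271 0.1591 0.0644] o [-1.7997e+02 -7.0000e-02 -1.2070e+01] grip 1.001 0.0 F [ 0.5 -0.8 -0.4]
az 0.01 (turn first)  tx -0.003 ty 0.012 tz 0.004
```

```bash
python3 -m inch '[[0,0,0,0,0,0],[0,0,0,0,0,0],[0,0,0,0,0,0],[0,0,0,0,0,0],[0,0,0,0,0,0],[0,0,0,0,0,0],[0,0,0,0,0,0],[0,0,0,0,0,0]]' -1; python3 -m inch '[[0,0,0,0,0,0],[0,0,0,0,0,0],[0,0,-0.05,0,0,0],[0,0,-0.1,0,0,0],[0,0,-0.2,0,0,0],[0,0,-0.3,0,0,0],[0,0,-0.3,0,0,0],[0,0,0,0,0,0]]'; python3 go.py 0.5875 -0.1411 0.160 -0.4
```

```text
time_s: 18.58
position: [0.5273, 0.1588, 0.0646]
orientation: [-180.0, -0.1, -12.1]
ft_force: [0.3, -0.3, 5.3]
grip_width: 0.535
grasp_force: 61.1
time_s: 19.58
position: [0.5281, 0.1591, 0.1614]
orientation: [-179.9, -0.3, -12.1]
ft_force: [0.5, -0.3, -1.8]
grip_width: 0.535
grasp_force: 60.6
t 19.57 p [0.5281 0.1591 0.1614] o [-179.85   -0.29  -12.09] grip 0.535 60.6 F [ 0.5 -0.3 -1.8]
az -2.92 (turn first)  tx 0.615 ty 2.998 tz 0.014
```

```bash
python3 -m inch '[[0,0,0,0,0,-0.73],[0,0,0,0,0,-0.73],[0,0,0,0,0,-0.73],[0,0,0,0,0,-0.73],[0.05,0.3,0,0,0,0],[0.1,0.5,0,0,0,0],[0.1,0.5,0,0,0,0],[0.1,0.5,0,0,0,0]]';python3 -m inch '[[0.1,0.5,0,0,0,0],[0.1,0.5,0,0,0,0],[0.06,0.2,0,0,0,0],[0,0,0.2,0,0,0],[0,0,0.2,0,0,0],[0,0,0,0,0,0],[0,0,0,0,0,0]]'; python3 go.py 0.5875 -0.1411 0.0645 -0.4
```

```text
time_s: 20.58
position: [0.5597, -0.0229, 0.1575]
orientation: [-180.0, 0.1, -0.4]
ft_force: [0.6, -0.7, -0.4]
grip_width: 0.531
grasp_force: 60.8
time_s: 21.45
position: [0.5857, -0.1412, 0.1191]
orientation: [-180.0, -0.0, -0.4]
ft_force: [0.5, 0.8, -0.9]
grip_width: 0.532
grasp_force: 60.9
t 21.45 p [ 0.5857 -0.1412  0.1191] o [-1.8e+02 -1.0e-02 -3.7e-01] grip 0.532 60.9 F [ 0.5  0.8 -0.9]
az 0.01 (turn first)  tx 0.018 ty -0.002 tz 0.546
```

```bash
python3 -m inch '[[0.02,0,0.15,0,0,0],[0,0,0.15,0,0,0],[0,0,0.1,0,0,0],[0,0,0.05,0,0,0],[0,0,0.03,0,0,0],[0,0,0.02,0,0,0],[0,0,0.02,0,0,0],[0,0,0.01,0,0,0]]';python3 -m inch '[[0,0,0.01,0,0,0],[0,0,0,0,0,0],[0,0,0,0,0,0]]'; python3 go.py 0.5875 -0.1411 0.0645 -0.4
```

```text
time_s: 22.45
position: [0.5876, -0.1418, 0.066]
orientation: [180.0, -0.0, -0.4]
ft_force: [-0.4, 1.2, -0.5]
grip_width: 0.538
grasp_force: 60.9
time_s: 22.82
position: [0.5875, -0.1417, 0.0649]
orientation: [180.0, -0.0, -0.4]
ft_force: [-0.4, 0.6, -0.6]
grip_width: 0.534
grasp_force: 60.9
t 22.82 p [ 0.5875 -0.1417  0.0649] o [ 1.7999e+02 -1.0000e-02 -4.1000e-01] grip 0.534 60.9 F [-0.4  0.6 -0.6]
az -0.00 (turn first)  tx -0.000 ty -0.006 tz 0.004
```

Near contact but not quite there, so I go 1 mm lower and then release.

```bash
python3 -m inch '[[0,0,0.007,0,0,0],[0,0,0.007,0,0,0],[0,0,0,0,0,0],[0,0,0,0,0,0]]'; python3 go.py 0.5875 -0.1411 0.0645 -0.4
```

```text
time_s: 23.32
position: [0.5876, -0.1418, 0.0647]
orientation: [180.0, -0.0, -0.4]
ft_force: [-2.7, 0.7, 5.8]
grip_width: 0.536
grasp_force: 61.6
t 23.32 p [ 0.5876 -0.1418  0.0647] o [ 1.7999e+02 -5.0000e-02 -4.1000e-01] grip 0.536 61.6 F [-2.7  0.7  5.8]
az -0.00 (turn first)  tx -0.001 ty -0.007 tz 0.002
```

```bash
python3 -m inch '[[0,0,0,0,0,0],[0,0,0,0,0,0],[0,0,0,0,0,0],[0,0,0,0,0,0],[0,0,0,0,0,0],[0,0,-0.1,0,0,0],[0,0,-0.3,0,0,0],[0,0,-0.5,0,0,0]]' 1; python3 -m inch '[[0,0,-0.4,0,0,0.73],[0,0,0,0,0,0.73],[0,0,0,0,0,0.73],[0,0,0,0,0,0.73],[0,0,0,0,0,0]]'; python3 go.py 0.599 0.146 0.195 -12.1
```

```text
time_s: 24.32
position: [0.5865, -0.1415, 0.1534]
orientation: [-180.0, 0.2, -0.4]
ft_force: [0.4, -0.8, -0.0]
grip_width: 0.999
grasp_force: 0.0
time_s: 24.95
position: [0.5876, -0.1417, 0.1941]
orientation: [180.0, -0.1, -12.1]
ft_force: [0.4, -0.2, 0.2]
grip_width: 1.004
grasp_force: 0.0
t 24.95 p [ 0.5876 -0.1417  0.1941] o [ 1.7999e+02 -5.0000e-02 -1.2050e+01] grip 1.004 0.0 F [ 0.4 -0.2  0.2]
az 0.01 (turn first)  tx -0.491 ty -2.837 tz -0.009
```

```bash
python3 -m inch '[[-0.09,-0.5,0,0,0,0],[-0.1,-0.57,0,0,0,0],[-0.1,-0.57,0,0,0,0],[-0.1,-0.57,0,0,0,0],[-0.1,-0.57,0,0,0,0],[0,-0.06,0,0,0,0],[0,0,0,0,0,0],[0,0,0,0,0,0]]'; python3 - <<'E'
from h import *
k,im=snap("wrist")
for t in "vase beaker".split(): print(t,*mark("wrist",k,t))
for n in("top","side"):
  k,im=snap(n); print(n,"planter",*mark(n,k,"planter"),"jar",*mark(n,k,"jar"))
E
python3 go.py 0.599 0.146 0.064 -12.1
```

```text
time_s: 25.95
position: [0.5991, 0.1448, 0.1935]
orientation: [180.0, 0.0, -12.2]
ft_force: [0.1, 0.1, -0.2]
grip_width: 1.001
grasp_force: 0.0
vase (0.9, array([0.598 , 0.1466, 0.0532]))
beaker (0.73, array([0.6   , 0.1445, 0.0567])) (0.61, array([0.6632, 0.1312, 0.053 ]))
top planter (0.65, array([ 0.5858, -0.1427,  0.0604])) jar (0.59, array([ 0.6598, -0.1404,  0.0563]))
side planter (0.92, array([ 0.5914, -0.1387,  0.0558])) jar
t 26.4 p [0.5991 0.146  0.1934] o [180.    -0.   -12.11] grip 1.003 0.0 F [-0.5  0.4  0.8]
az -0.00 (turn first)  tx -0.001 ty -0.000 tz 1.294
```

```bash
python3 -m inch '[[0,0,0.15,0,0,0],[0,0,0.3,0,0,0],[0,0,0.3,0,0,0],[0,0,0.25,0,0,0],[0,0,0.2,0,0,0],[0,0,0.09,0,0,0],[0,0,0,0,0,0],[0,0,0,0,0,0]]' 1; python3 -m inch '[[0,0,0,0,0,0],[0,0,0,0,0,0],[0,0,0,0,0,0],[0,0,0,0,0,0],[0,0,0,0,0,0],[0,0,0,0,0,0],[0,0,0,0,0,0],[0,0,0,0,0,0]]' -1; python3 go.py 0.599 0.146 0.160 -12.1
```

```text
time_s: 27.4
position: [0.5997, 0.1464, 0.0652]
orientation: [-180.0, -0.1, -12.1]
ft_force: [0.3, -0.3, 0.6]
grip_width: 0.997
grasp_force: 0.0
time_s: 28.4
position: [0.5996, 0.1464, 0.0653]
orientation: [-180.0, -0.1, -12.1]
ft_force: [-0.9, 0.0, 6.0]
grip_width: 0.548
grasp_force: 61.9
t 28.4 p [0.5996 0.1464 0.0653] o [-1.7996e+02 -9.0000e-02 -1.2090e+01] grip 0.548 61.9 F [-0.9  0.   6. ]
az 0.00 (turn first)  tx -0.005 ty 0.005 tz -0.947
```

```bash
python3 -m inch '[[0,0,-0.05,0,0,0],[0,0,-0.1,0,0,0],[0,0,-0.2,0,0,0],[0,0,-0.3,0,0,0],[0,0,-0.3,0,0,0],[0,0,0,0,0,-0.73],[0,0,0,0,0,-0.73],[0,0,0,0,0,-0.73]]';python3 -m inch '[[0,0,0,0,0,-0.73],[0,0,0,0,0,0],[0,0,0,0,0,0]]'; python3 go.py 0.5176 -0.1409 0.160 -0.4
```

```text
time_s: 29.4
position: [0.5988, 0.1462, 0.1597]
orientation: [180.0, 0.0, -3.2]
ft_force: [-0.2, -0.2, -0.7]
grip_width: 0.548
grasp_force: 61.6
time_s: 29.78
position: [0.599, 0.1462, 0.1595]
orientation: [180.0, 0.0, -0.4]
ft_force: [-0.1, -0.6, -1.7]
grip_width: 0.547
grasp_force: 61.6
t 29.77 p [0.599  0.1462 0.1595] o [179.99   0.    -0.45] grip 0.547 61.6 F [-0.1 -0.6 -1.7]
az -0.01 (turn first)  tx -0.794 ty 2.877 tz -0.005
```

```bash
python3 -m inch '[[-0.08,0.28,0,0,0,0],[-0.14,0.5,0,0,0,0],[-0.14,0.5,0,0,0,0],[-0.14,0.5,0,0,0,0],[-0.14,0.5,0,0,0,0],[-0.1,0.4,0,0,0,0],[-0.054,0.2,0,0,0,0],[0,0,0,0,0,0]]';python3 -m inch '[[0,0,0.2,0,0,0],[0,0,0.25,0,0,0],[0,0,0.2,0,0,0],[0,0,0.1,0,0,0],[0,0,0.05,0,0,0],[0,0,0.05,0,0,0],[0,0,0,0,0,0],[0,0,0,0,0,0]]'; python3 go.py 0.5176 -0.1409 0.065 -0.4
```

```text
time_s: 30.78
position: [0.5172, -0.1424, 0.1596]
orientation: [180.0, -0.0, -0.6]
ft_force: [0.1, 0.6, -0.9]
grip_width: 0.548
grasp_force: 61.9
time_s: 31.78
position: [0.5179, -0.1413, 0.0749]
orientation: [180.0, -0.1, -0.4]
ft_force: [-0.1, 0.1, -1.1]
grip_width: 0.547
grasp_force: 61.9
t 31.77 p [ 0.5179 -0.1413  0.0749] o [ 1.7998e+02 -6.0000e-02 -4.2000e-01] grip 0.547 61.9 F [-0.1  0.1 -1.1]
az -0.00 (turn first)  tx -0.003 ty -0.004 tz 0.099
```

```bash
python3 -m inch '[[0,0,0.04,0,0,0],[0,0,0.03,0,0,0],[0,0,0.015,0,0,0],[0,0,0.01,0,0,0],[0,0,0.01,0,0,0],[0,0,0,0,0,0],[0,0,0,0,0,0]]'; python3 go.py 0.5176 -0.1409 0.065 -0.4
```

```text
time_s: 32.65
position: [0.5175, -0.1412, 0.0653]
orientation: [180.0, -0.0, -0.4]
ft_force: [-3.5, 1.5, 9.2]
grip_width: 0.546
grasp_force: 63.0
t 32.65 p [ 0.5175 -0.1412  0.0653] o [ 1.7999e+02 -2.0000e-02 -4.1000e-01] grip 0.546 63.0 F [-3.5  1.5  9.2]
az -0.00 (turn first)  tx 0.001 ty -0.003 tz 0.003
```

```bash
python3 -m inch '[[0,0,0,0,0,0],[0,0,0,0,0,0],[0,0,0,0,0,0],[0,0,0,0,0,0],[0,0,0,0,0,0],[0,0,-0.1,0,0,0],[0,0,-0.3,0,0,0],[0,0,-0.5,0,0,0]]' 1; python3 -m inch '[[0,0,-0.4,0,0,0.73],[0,0,0,0,0,0.73],[0,0,0,0,0,0.73],[0,0,0,0,0,0.73],[0,0,0,0,0,0]]'; python3 go.py 0.6665 0.131 0.195 -12.1
```

```text
time_s: 33.65
position: [0.5166, -0.1409, 0.1541]
orientation: [-180.0, 0.2, -0.4]
ft_force: [1.0, -0.4, 0.2]
grip_width: 0.999
grasp_force: 0.0
time_s: 34.28
position: [0.5176, -0.1412, 0.1946]
orientation: [180.0, -0.1, -12.1]
ft_force: [-0.4, 0.4, 0.1]
grip_width: 1.0
grasp_force: 0.0
t 34.27 p [ 0.5176 -0.1412  0.1946] o [ 1.7999e+02 -5.0000e-02 -1.2050e+01] grip 1.0 0.0 F [-0.4  0.4  0.1]
az 0.01 (turn first)  tx 0.885 ty -2.974 tz -0.004
```

```bash
python3 -m inch '[[0.14,-0.45,0,0,0,0],[0.16,-0.55,0,0,0,0],[0.16,-0.55,0,0,0,0],[0.16,-0.55,0,0,0,0],[0.16,-0.55,0,0,0,0],[0.1,-0.32,0,0,0,0],[0,0,0,0,0,0],[0,0,0,0,0,0]]'; python3 - <<'E'
from h import *
k,im=snap("wrist","w4.png")
for t in "beaker pad_round".split(): print(t,*mark("wrist",k,t))
E
python3 go.py 0.6665 0.131 0.068 -12.1
```

```text
time_s: 35.28
position: [0.6655, 0.1303, 0.1939]
orientation: [180.0, 0.0, -12.1]
ft_force: [-0.5, -1.1, -0.7]
grip_width: 0.999
grasp_force: 0.0
beaker (0.86, array([0.6618, 0.1315, 0.0524]))
pad_round
t 35.42 p [0.6655 0.1296 0.1943] o [179.98  -0.   -12.15] grip 1.002 0.0 F [ 0.3  0.2 -0.4]
az -0.01 (turn first)  tx 0.007 ty -0.016 tz 1.263
```

View pics/w4.png

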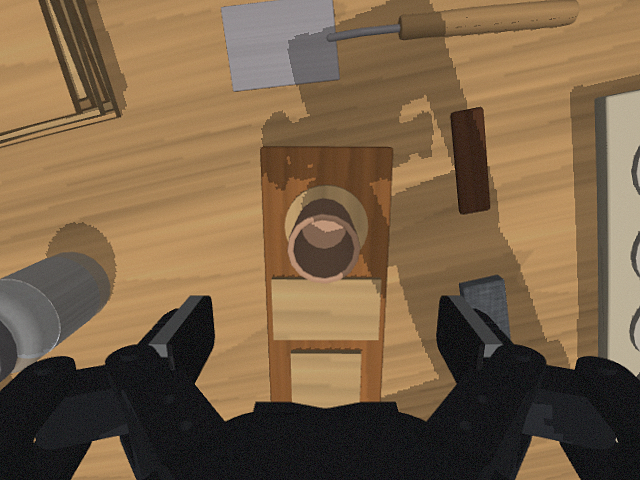

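The wrist view shows the beaker rim at (322,246), centred between the fingers. I use x ≈ 0.665.

```bash
python3 -m inch '[[-0.01,-0.016,0.15,0,0,0],[0,0,0.3,0,0,0],[0,0,0.3,0,0,0],[0,0,0.25,0,0,0],[0,0,0.2,0,0,0],[0,0,0.06,0,0,0],[0,0,0,0,0,0],[0,0,0,0,0,0]]' 1; python3 -m inch '[[0,0,0,0,0,0],[0,0,0,0,0,0],[0,0,0,0,0,0],[0,0,0,0,0,0],[0,0,0,0,0,0],[0,0,0,0,0,0],[0,0,0,0,0,0],[0,0,0,0,0,0]]' -1; python3 go.py 0.665 0.131 0.165 -12.1
```

```text
time_s: 36.42
position: [0.6658, 0.1326, 0.0689]
orientation: [-180.0, -0.1, -12.1]
ft_force: [0.1, -0.7, 0.2]
grip_width: 1.001
grasp_force: 0.0
time_s: 37.42
position: [0.6654, 0.1325, 0.0686]
orientation: [-180.0, -0.0, -12.1]
ft_force: [-1.7, -1.2, 5.1]
grip_width: 0.499
grasp_force: 60.4
t 37.42 p [0.6654 0.1325 0.0686] o [-1.800e+02 -5.000e-02 -1.208e+01] grip 0.499 60.4 F [-1.7 -1.2  5.1]
az 0.00 (turn first)  tx -0.001 ty 0.015 tz -0.964
```

```bash
python3 -m inch '[[0,0,-0.05,0,0,0],[0,0,-0.1,0,0,0],[0,0,-0.2,0,0,0],[0,0,-0.3,0,0,0],[0,0,-0.3,0,0,0],[0,0,0,0,0,-0.73],[0,0,0,0,0,-0.73],[0,0,0,0,0,-0.73]]';python3 -m inch '[[0,0,0,0,0,-0.73],[0,0,0,0,0,0],[0,0,0,0,0,0]]'; python3 go.py 0.4478 -0.1400 0.163 -0.4
```

```text
time_s: 38.42
position: [0.6652, 0.1327, 0.1633]
orientation: [-180.0, -0.0, -3.2]
ft_force: [-0.3, -1.0, -1.1]
grip_width: 0.497
grasp_force: 60.6
time_s: 38.8
position: [0.6652, 0.1326, 0.163]
orientation: [180.0, -0.0, -0.4]
ft_force: [-0.6, -0.2, -0.8]
grip_width: 0.494
grasp_force: 60.6
t 38.8 p [0.6652 0.1326 0.163 ] o [180.    -0.    -0.45] grip 0.494 60.6 F [-0.6 -0.2 -0.8]
az -0.01 (turn first)  tx -2.155 ty 2.741 tz 0.000
```

```bash
python3 -m inch '[[-0.2,0.25,0,0,0,0],[-0.35,0.45,0,0,0,0],[-0.35,0.45,0,0,0,0],[-0.35,0.45,0,0,0,0],[-0.35,0.45,0,0,0,0],[-0.3,0.4,0,0,0,0],[-0.2,0.2,0,0,0,0],[-0.055,0.09,0,0,0,0]]';python3 -m inch '[[0,0,0,0,0,0],[0,0,0.2,0,0,0],[0,0,0.25,0,0,0],[0,0,0.2,0,0,0],[0,0,0.1,0,0,0],[0,0,0.1,0,0,0],[0,0,0,0,0,0],[0,0,0,0,0,0]]'; python3 go.py 0.4478 -0.1400 0.068 -0.4
```

```text
time_s: 39.8
position: [0.4469, -0.1407, 0.1633]
orientation: [180.0, -0.0, -0.5]
ft_force: [0.5, 0.1, -1.4]
grip_width: 0.496
grasp_force: 60.7
time_s: 40.8
position: [0.4483, -0.14, 0.0784]
orientation: [180.0, -0.1, -0.4]
ft_force: [-0.3, 0.2, -0.8]
grip_width: 0.499
grasp_force: 60.7
t 40.8 p [ 0.4483 -0.14    0.0784] o [ 1.7998e+02 -6.0000e-02 -4.1000e-01] grip 0.499 60.7 F [-0.3  0.2 -0.8]
az -0.00 (turn first)  tx -0.005 ty 0.000 tz 0.104
```

```bash
python3 -m inch '[[0,0,0.04,0,0,0],[0,0,0.03,0,0,0],[0,0,0.015,0,0,0],[0,0,0.01,0,0,0],[0,0,0.005,0,0,0],[0,0,0,0,0,0],[0,0,0,0,0,0]]'; python3 go.py 0.4478 -0.1400 0.068 -0.4
```

```text
time_s: 41.68
position: [0.4478, -0.1399, 0.0686]
orientation: [180.0, -0.0, -0.4]
ft_force: [-1.6, 0.3, 5.0]
grip_width: 0.497
grasp_force: 61.1
t 41.67 p [ 0.4478 -0.1399  0.0686] o [ 1.7999e+02 -2.0000e-02 -4.0000e-01] grip 0.497 61.1 F [-1.6  0.3  5. ]
az -0.00 (turn first)  tx 0.000 ty 0.001 tz 0.006
```

Contact. Release, rise, draw back and check.

```bash
python3 -m inch '[[0,0,0,0,0,0],[0,0,0,0,0,0],[0,0,0,0,0,0],[0,0,0,0,0,0],[0,0,0,0,0,0],[0,0,-0.1,0,0,0],[0,0,-0.3,0,0,0],[0,0,-0.5,0,0,0]]' 1; python3 -m inch '[[0,0,-0.4,0,0,0],[0,-0.5,0,0,0,0],[0,-0.5,0,0,0,0],[0,-0.5,0,0,0,0],[0,-0.5,0,0,0,0],[0,-0.5,0,0,0,0],[0,0,0,0,0,0],[0,0,0,0,0,0]]'; python3 - <<'E'
from h import *
tc=np.array([[397.1,300.3],[396.3,259.2],[395,218.5],[393.7,178.5]]);o=[]
w=np.linspace(0,2*np.pi,60)
X=None
for n,(x0,y0) in (("top",(320,130)),("side",(200,140))):
    k,im=snap(n)
    if X is None: X=onplane(k,tc,.056)
    for t in "jar planter vase beaker".split(): print(n,t,*mark(n,k,t))
    c=cv2.resize(im[y0:y0+120+90*(n=="top"),x0:x0+240][:,:,::-1],(400,350 if n=="top" else 200),interpolation=cv2.INTER_CUBIC)
    f=np.array([400/240,350/210 if n=="top" else 200/120])
    for x in X: cv2.polylines(c,[((proj(k,x+.032*np.c_[np.cos(w),np.sin(w),0*w])-[x0,y0]+.5)*f).astype(np.int32)],True,(0,255,0),1)
    o.append(cv2.copyMakeBorder(c,0,350-c.shape[0],0,0,cv2.BORDER_CONSTANT))
cv2.imwrite("pics/fin.png",np.hstack(o)); print(read_state()["time_s"])
E
```

```text
time_s: 42.68
position: [0.4468, -0.1396, 0.1583]
orientation: [-179.9, 0.2, -0.4]
ft_force: [0.4, 0.1, 0.2]
grip_width: 0.999
grasp_force: 0.0
time_s: 43.68
position: [0.4494, 0.1098, 0.1982]
orientation: [180.0, -0.0, -0.4]
ft_force: [1.4, -0.9, -0.1]
grip_width: 0.999
grasp_force: 0.0
top jar (0.59, array([ 0.6552, -0.1418,  0.0579]))
top planter (0.79, array([ 0.5824, -0.1389,  0.0613]))
top vase (0.65, array([ 0.5149, -0.1392,  0.0557]))
top beaker (0.66, array([ 0.449 , -0.1401,  0.0543]))
side jar (0.6, array([ 0.6568, -0.1438,  0.0534]))
side planter (0.75, array([ 0.59 , -0.14 ,  0.058]))
side vase (0.87, array([ 0.5187, -0.1428,  0.0583])) (0.24, array([ 0.4504, -0.1405,  0.0579]))
side beaker (0.42, array([ 0.4529, -0.1426,  0.054 ]))
44.175
```

View pics/fin.png

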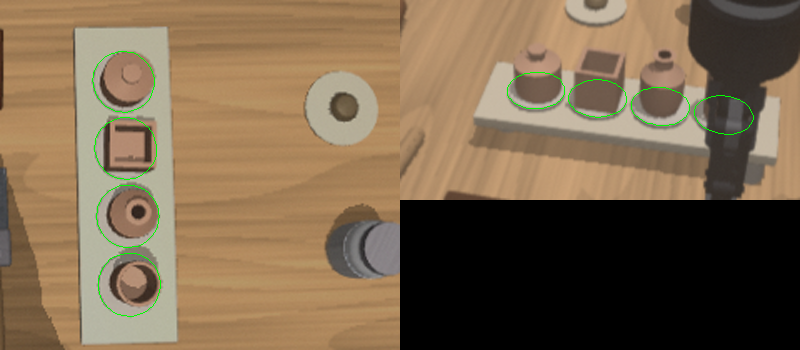

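All four pots stand upright inside their disc rings: jar far (125,80), then planter, vase and beaker near (130,283). Their marks are within about 5 mm of the disc centres, and the arm is clear. I hand in.

```bash
python3 -c "
from workcell import robot; print(robot.sign_off())"
```

```text
the job is handed in; nothing more can be done
None
```

The job is handed in at about 44 s of the 106 s allowed: jar, planter, vase and beaker stand upright and released on the kiln shelf in reverse order, each measured within about 5 mm of its disc centre; the sign-off returned no verdict.

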